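# Reset the air throttle at the frame-maker's bench

### The arm

A 7-joint arm with a two-finger parallel gripper is mounted at the origin on the work surface. World frame = base frame: x ahead of the robot, y to its left, z up, the work surface at z = 0. Lengths are in m, angles in rad, forces in N, time in s.
With the tool pointing down it reaches from about 0.425 to 0.925 m from the base axis. Payload 6.8 kg.
Tool frame: the origin (TCP) lies between the finger pads, 19 mm behind the fingertips; this is the grasp point; z points along the fingers, y is the line along which they close (so a half turn about z gives the same grasp; the last joint's range is limited). The gripper opens to 85 mm and grips with 20 to 120 N. Pads are 22 mm wide; open, the fingers measure 114 mm over their backs; the gripper's body (76 mm by 85 mm) begins 54 mm behind the grasp point. The pads swing forward as they close: fully open they stand 13 mm farther back than shut.
Start: joints at [-1.454, 0.477, 0.022, 1.555, -0.011, 1.109, -0.083], TCP at [0.15, 0.658, 0.25] pointing down, gripper open.
Joint ranges: [-2.96, 2.96], [-0.34, 2.1], [-1.41, 1.46], [0.24, 2.44], [-1.37, 4.51], [0.17, 1.92], [-2.96, 2.96]. Speed limits (rad/s): [2.39, 2.39, 3.14, 3.14, 3.14, 3.14, 3.14].

### API

Orientations are given as a rotation vector (axis times angle).
In Python, from bench import r gives the robot as it stands. The module is installed in compiled form; this text tells all that it offers.
- The arm moves only by the tool step_arm, never from a script. Its argument "moves" is a list of rows, each an object of numbers: "rx", "ry", "rz": the turn, a rotation vector about the tool's x, y, z in degrees; "dx", "dy", "dz": the shift along the tool's x, y, z in mm; "gripper": the opening, from -1 (shut) to 1 (fully open). In form: [{"rx": .., "ry": .., "rz": .., "dx": .., "dy": .., "dz": .., "gripper": ..}, ...]. A call has 1 to 20 rows; each row shifts and turns the commanded pose from where the row before left it, along the tool's axes as they then stand; what a row does not reach is not made up. A row lasts 1/8 s, in which the tool goes at most 62.5 mm and 10.7 degrees, less where a joint would pass 70% of its speed; a pose out of reach is approached as far as the arm can. A call is refused whole if a number of a shift passes 62.5 or a number of a turn 10.7, either way. A call with a gripper value outside its range is refused whole. The fingers move at their own pace and stop on an object; "grip_force" is the grip in N (left out, the last holds). Time passes only in rows, so rows that do not move let the fingers close. It gives the time, the measured TCP pose, the force, the opening and the grip force at its end, in the units of the state.
- r.get_obs(): the state, without advancing time (a new reading comes with each control period).
- r.grab_frame(name): name is "scene" or "top"; returns the picture (480x640x3 uint8, blue, green, red); there is no depth.
- r.camera_info(name): a dict with "mtx" (3x3 intrinsics, pixels), "rvec" (rotation vector, rad) and "tvec" (3), from world to camera coordinates, as OpenCV has them. Camera axes: x right, y down, z forward; pixel columns grow to the right and rows downward; lengths in m; the calibration is good to about 2 mm. A picture is of the moment at which its call begins. camera_info takes no time and is no camera call.
- r.hand_in(): hands the job in; it is judged then, once.
The state is a dict: "clock": time; "joints": joint angles; "qvel": joint speeds; "tau": joint torques, N m; "tcp_pos": TCP position; "orientation": TCP orientation; "contact_force": force on the tool from outside, world axes, zero at the start; "moment": the same for the moment, N m; "grip_width": finger opening in m; "gripper_force": force on a finger pad.
Only numpy, scipy, OpenCV 4.12 (cv2) and the standard library are available. Lean on these libraries where they do the work, as an engineer would, in place of code of your own. Each camera call takes 0.05 s, during which the arm holds its last target. There are 200 camera calls.

### The job

At the spectacle maker's bench, first slide the black shut-off grip on the air board all the way to its end stop at the green mark. Then close the blue wheel valve clockwise until it stops, back it off exactly two full turns, and finish still gripping its white crank handle so the setting cannot creep while the lock nut is set. Leave the frame, the jar and the screwdriver where they lie.

Things in the scene. Friction and masses are not known exactly. Their poses are not given: they have to be found in the camera images.
- board: Grey base plate of the air board, fixed to the bench (it does not move), 170 mm (its x) by 300 mm (its y) by 12 mm; origin at the centre of its underside on the bench, z up. On it at y = -70 mm the wheel valve, at y = +12 mm a round gauge (40 mm wide, top 53 mm above the bench), at y = +90 mm the slide track. A green mark lies at the +x end of the track, a red one at the -x end.
- air_slide_top (a point): Centre of the top face of the black shut-off grip, 66.5 mm above the bench. The grip is a block 20 mm along the board's x, 28 mm along the board's y and 40 mm tall; it runs along the board's x on a track 40 mm wide whose top is 26 mm above the bench.
- air_slide (a joint): Travel of the shut-off grip in m: 0 at the red end, growing along the board's +x to 0.080 at the end stop by the green mark. Friction about 3 N; it stays where it is left.
- valve (a joint): Angle of the blue valve wheel in rad, counted over several turns: 0 when closed hard against its stop, growing as it opens (anticlockwise seen from above); one turn is 6.283; open limit 25.1 (four turns). It turns against about 0.1 N m of friction (2 N at the handle) and stays where it is left. At 0 the crank handle stands on the board's +x side of the wheel axis.
- valve_axis (a point): Point on the vertical axis of the valve wheel at the height of handle_grip, 119 mm above the bench. The wheel has four spokes, 116 mm outer diameter, top of its rim 89 mm above the bench.
- handle: White upright round crank handle on the rim of the wheel, 20 mm in diameter, 50 mm tall, its axis 52 mm from the wheel axis; origin at its foot, 89 mm above the bench; its top 139 mm. It spins freely on its own pin, so the gripper can keep its orientation while it carries the handle round the circle.
- handle_grip (a point): Point on the axis of the crank handle, 30 mm above its foot (119 mm above the bench).
- frame: Bystander: brown spectacle frame lying flat, 136 mm by 44 mm by 6 mm, loose; origin at the centre of its underside.
- jar: Bystander: small amber jar with a brass lid, 48 mm in diameter, 55 mm tall, loose; origin at the centre of its underside.
- driver: Bystander: screwdriver with a dark wooden handle, 150 mm long, lying loose; origin under its middle.

How it is judged:
On the way, in this order (a step that is already met when the one before it is completed fails the run):
1. the shut-off grip is at its green end stop (within 4 mm) (value of joint air_slide above 0.076 m), for 0.1 s.
2. the wheel valve is closed against its stop (within 0.08 rad) (value of joint valve below 0.08 rad), for 0.1 s.
At the end, for the whole second after the job is handed in: The valve stands two turns (12.57 rad, within 0.2 rad) open from its stop and still, the shut-off grip is within 4 mm of its green end stop, the fingers are gripping the white handle (more than 3 N, tool point within 25 mm of the handle's axis seen from above), and no bystander has moved 30 mm (value of joint valve between 12.366 and 12.766 rad and velocity of joint valve between -0.05 and 0.05 rad/s and value of joint air_slide above 0.076 m and contact force between the fingers and handle above 3 N and horizontal distance between the grasp point and handle_grip below 0.025 m and distance of each of frame, jar, driver from where it was at the start of the episode below 0.03 m); the arm keeps its last pose, push and grip.
It fails at once if the spectacle frame is pushed 30 mm or more from its place (distance of frame from where it was at the start of the episode above 0.03 m).
It fails at once if the jar is pushed 30 mm or more from its place (distance of jar from where it was at the start of the episode above 0.03 m).
It fails at once if the screwdriver is pushed 30 mm or more from its place (distance of driver from where it was at the start of the episode above 0.03 m).
It also fails if it takes over 67 s, if anything falls off the work surface, if the arm or the gripper's body presses on something with over 40 N, if the wrist force passes 120 N, or if a joint passes its speed limit or range.

## Working session

There is one attempt and no reset: what is moved stays moved. The work goes in short steps, Python scripts to look and compute and a tool call to move; the robot and the scene stay as the last step left them, time stands still between calls to the robot, and variables do not carry over. Pictures are saved under pics/ and viewed, at most 10 in all, crops included, and the job is handed in when it is done.

Besides the shell and the picture viewer there is one more tool, called after "Request:" by a JSON object that holds its "method" and its "body". step_arm: Moves the arm, as the interface text tells. Its arguments: {"type":"object","properties":{"moves":{"type":"array","items":{"type":"object","properties":{"rx":{"type":"number"},"ry":{"type":"number"},"rz":{"type":"number"},"dx":{"type":"number"},"dy":{"type":"number"},"dz":{"type":"number"},"gripper":{"type":"number"}}}},"grip_force":{"type":"number"}},"required":["moves"]}

```bash
mkdir -p pics; python3 - <<'E'
from bench import r
import cv2
o=r.get_obs()
print({k:o[k] for k in('clock','tcp_pos','orientation','grip_width','contact_force')})
for n in('scene','top'):
    cv2.imwrite(f'pics/{n}0.png',r.grab_frame(n)); print(n,r.camera_info(n))
E
```

```text
{'clock': 0.0, 'tcp_pos': array([0.1503497 , 0.65747514, 0.24904511]), 'orientation': array([-3.52297167e-01, -3.12169536e+00,  2.80860062e-03]), 'grip_width': 0.0857297006501497, 'contact_force': array([-0.05622504,  0.64409691, -0.89528505])}
scene {'mtx': array([[480.69469705,   0.        , 320.05083561],
       [  0.        , 480.69469705, 232.04937169],
       [  0.        ,   0.        ,   1.        ]]), 'rvec': array([ 1.15289036,  2.30693231, -1.04530892]), 'tvec': array([ 0.32135287, -0.26495517,  1.39359971])}
top {'mtx': array([[539.90211296,   0.        , 320.9181046 ],
       [  0.        , 539.90211296, 240.16199792],
       [  0.        ,   0.        ,   1.        ]]), 'rvec': array([ 2.13230839, -2.16034791,  0.16756491]), 'tvec': array([0.05207953, 0.59777124, 1.1228513 ])}
```

View pics/scene0.png

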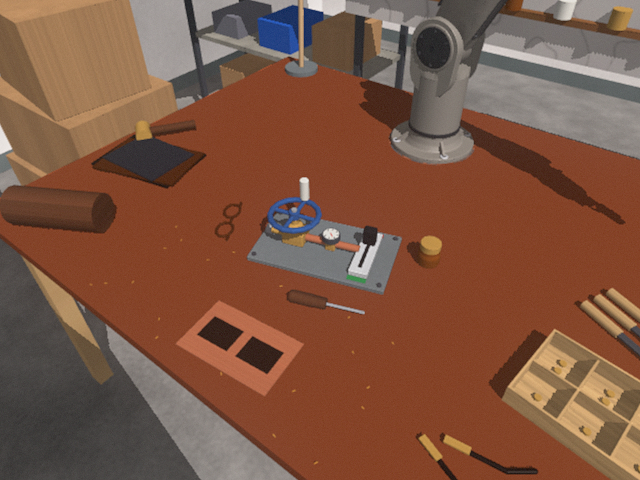

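View pics/top0.png

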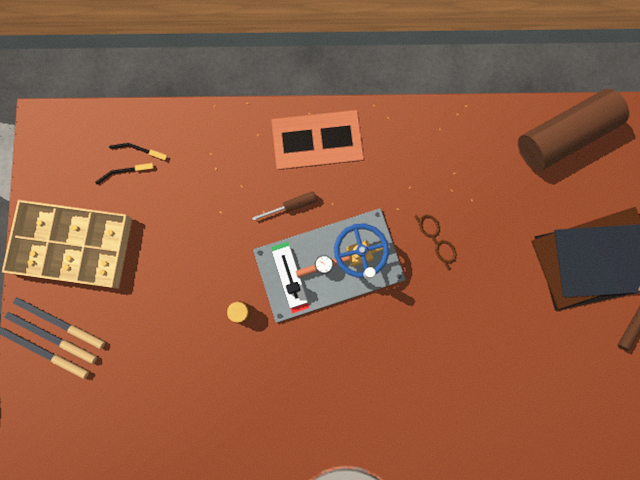

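The board lies near top pixel (330,265). The black grip is at (293,288), near the red end, and the green mark is at (281,246). The wheel is at (362,250) with its white handle at (370,272). The jar is at (238,312), the screwdriver at (285,207) and the frame at (437,240).

```bash
cat > h.py <<'E'
import numpy as np,cv2
from bench import r
def cam(n):
    c=r.camera_info(n);R=cv2.Rodrigues(c['rvec'])[0];return c['mtx'],R,np.array(c['tvec'])
def ray(n,p):
    K,R,t=cam(n);d=R.T@np.linalg.solve(K,[p[0],p[1],1]);return -R.T@t,d/np.linalg.norm(d)
def plane(n,p,z):
    c,d=ray(n,p);return c+d*(z-c[2])/d[2]
def tri(ps,pt):
    (a,u),(b,v)=ray('scene',ps),ray('top',pt)
    s=np.linalg.lstsq(np.c_[u,-v],b-a,rcond=None)[0];p,q=a+u*s[0],b+v*s[1]
    return (p+q)/2,np.linalg.norm(p-q)
def blob(m,box):
    x0,y0,x1,y1=box;k=np.zeros_like(m,np.uint8);k[y0:y1,x0:x1]=m[y0:y1,x0:x1]
    n,l,s,c=cv2.connectedComponentsWithStats(k.astype(np.uint8))
    i=1+np.argmax(s[1:,4]);return c[i],s[i],l==i
def masks(im):
    b,g,rr=[im[...,i].astype(int) for i in range(3)]
    return dict(blue=(b>g+30)&(b>rr+40),green=(g>rr+40)&(g>b+40),red=(rr>150)&(g<60)&(b<70),black=(im.max(2)<45),white=(im.min(2)>170))
E
python3 - <<'E'
from h import *
S=cv2.imread('pics/scene0.png');T=cv2.imread('pics/top0.png');ms,mt=masks(S),masks(T)
bs=dict(blue=(255,185,335,245),green=(335,265,385,290),black=(360,222,380,247),white=(295,172,313,203))
bt=dict(blue=(325,215,400,290),green=(265,235,295,255),red=(285,298,315,318),black=(283,278,303,300),white=(360,262,382,282))
C={}
for n,m,bb in(('s',ms,bs),('t',mt,bt)):
    for k,b in bb.items():
        c,s,l=blob(m[k],b);C[n,k]=c;print(n,k,c.round(1),s)
        if k=='blue':
            ct=max(cv2.findContours(l.astype(np.uint8),0,1)[0],key=cv2.contourArea)
            e=cv2.fitEllipse(cv2.convexHull(ct));C[n,k]=e[0];print(e)
for k in('blue','green','black','white'): print(k,tri(C['s',k],C['t',k]))
for k,z in(('green',.026),('red',.026),('blue',.08),('black',.0665),('white',.139)): print('plane',k,plane('top',C['t',k],z).round(4))
big=np.hstack([cv2.resize(S[160:300,240:420],None,fx=2.2,fy=3.2,interpolation=2),cv2.resize(T[200:330,240:420],None,fx=2.2,fy=448/130,interpolation=2)])
cv2.imwrite('pics/crop.png',big)
E
```

```text
s blue [293.8 215.4] [268 197  53  36 845]
((294.0579528808594, 214.79644775390625), (35.48569107055664, 53.17088317871094), 87.44173431396484)
s green [355.8 278.5] [347 275  19   8  74]
s black [373.3 241.5] [370 237   6   8  13]
s white [304.6 187.8] [300 178   9  23 127]
t blue [360.5 248.7] [ 334  224   55   54 1051]
((360.81854248046875, 250.04872131347656), (53.87628173828125, 54.90491485595703), 100.36162567138672)
t green [279.7 245.9] [271 242  18   9  80]
t red [299.1 308.1] [292 306  16   6  27]
t black [293.5 288. ] [287 278  13  20  69]
t white [369.2 271.9] [364 267  11  10  87]
blue (array([ 0.57097332, -0.03858104,  0.08122809]), np.float64(8.108226656655112e-05))
green (array([0.5913903 , 0.13564814, 0.01310739]), np.float64(0.00016901668245171216))
black (array([0.4945045 , 0.10914139, 0.02903784]), np.float64(0.009759662063499515))
white (array([ 0.52092509, -0.05014513,  0.11765263]), np.float64(0.0028626679045132917))
plane green [0.5896 0.1347 0.026 ]
plane red [0.4536 0.0932 0.026 ]
plane blue [ 0.5711 -0.0386  0.08  ]
plane black [0.4946 0.1032 0.0665]
plane white [ 0.5198 -0.0493  0.139 ]
```

View pics/crop.png

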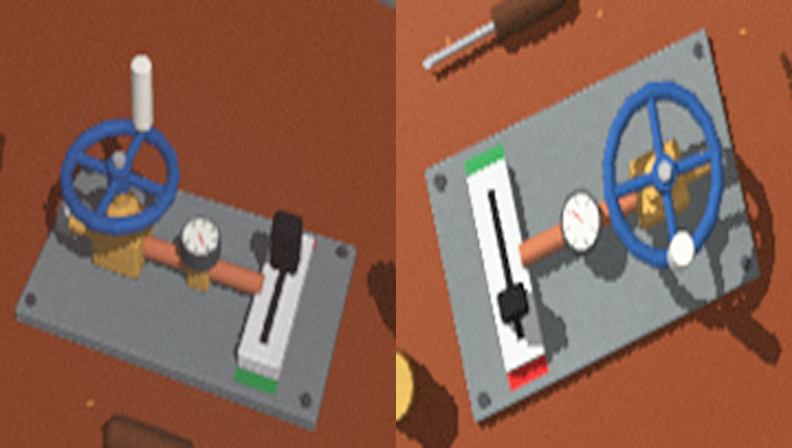

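Request:
{"method": "step_arm", "body": {"moves": [{"rz":10,"dx":0},{"rz":10},{"rz":10},{"rz":10},{"rz":10},{"rz":9.5},{"dx":-45,"dy":11.5},{"dx":-45,"dy":11.5},{"dx":-45,"dy":11.5},{"dx":-45,"dy":11.5},{"dx":-45,"dy":11.5},{"dx":-45,"dy":11.5},{"dx":-45,"dy":11.5},{"dx":-45,"dy":11.5},{"dx":-45,"dy":11.5},{"dx":-45,"dy":11.5},{"dx":-45,"dy":11.5},{"dx":-45,"dy":11.5},{"dx":-45,"dy":11.5},{"dx":-45,"dy":11.5}], "grip_force": 30}}

```text
invalid input at $.moves[0]: expected keys rx, ry, rz, dx, dy, dz, gripper
```

```bash
python3 - <<'E'
from h import *
o=r.get_obs();print(o['tcp_pos'],o['joints'].round(2));R=cv2.Rodrigues(o['orientation'])[0];print(R.round(3),o['clock'])
p=tri((370.5,229.5),(293.3,287.5));print(p)
print(plane('scene',(370.5,229.5),.0665))
E
```

```text
[0.15036124 0.65753251 0.24914299] [-1.45  0.48  0.02  1.56 -0.01  1.11 -0.08]
[[-0.975  0.223 -0.   ]
 [ 0.223  0.975 -0.002]
 [-0.    -0.002 -1.   ]] 0.1
(array([0.49539755, 0.10478235, 0.06135232]), np.float64(0.0022327206292232027))
[0.49996556 0.10867483 0.0665    ]
```

Request:
{"method": "step_arm", "body": {"moves": [{"rx":0,"ry":0,"rz":10,"dx":0,"dy":0,"dz":0,"gripper":1},{"rx":0,"ry":0,"rz":10,"dx":0,"dy":0,"dz":0,"gripper":1},{"rx":0,"ry":0,"rz":10,"dx":0,"dy":0,"dz":0,"gripper":1},{"rx":0,"ry":0,"rz":10,"dx":0,"dy":0,"dz":0,"gripper":1},{"rx":0,"ry":0,"rz":10,"dx":0,"dy":0,"dz":0,"gripper":1},{"rx":0,"ry":0,"rz":9.5,"dx":0,"dy":0,"dz":0,"gripper":1},{"rx":0,"ry":0,"rz":0,"dx":-45,"dy":11.5,"dz":0,"gripper":1},{"rx":0,"ry":0,"rz":0,"dx":-45,"dy":11.5,"dz":0,"gripper":1},{"rx":0,"ry":0,"rz":0,"dx":-45,"dy":11.5,"dz":0,"gripper":1},{"rx":0,"ry":0,"rz":0,"dx":-45,"dy":11.5,"dz":0,"gripper":1},{"rx":0,"ry":0,"rz":0,"dx":-45,"dy":11.5,"dz":0,"gripper":1},{"rx":0,"ry":0,"rz":0,"dx":-45,"dy":11.5,"dz":0,"gripper":1},{"rx":0,"ry":0,"rz":0,"dx":-45,"dy":11.5,"dz":0,"gripper":1},{"rx":0,"ry":0,"rz":0,"dx":-45,"dy":11.5,"dz":0,"gripper":1},{"rx":0,"ry":0,"rz":0,"dx":-45,"dy":11.5,"dz":0,"gripper":1},{"rx":0,"ry":0,"rz":0,"dx":-45,"dy":11.5,"dz":0,"gripper":1},{"rx":0,"ry":0,"rz":0,"dx":-45,"dy":11.5,"dz":0,"gripper":1},{"rx":0,"ry":0,"rz":0,"dx":-45,"dy":11.5,"dz":0,"gripper":1},{"rx":0,"ry":0,"rz":0,"dx":-45,"dy":11.5,"dz":0,"gripper":1},{"rx":0,"ry":0,"rz":0,"dx":-45,"dy":11.5,"dz":0,"gripper":1}], "grip_force": 30}}

```text
clock: 2.6
tcp_pos: [0.495, 0.105, 0.2499]
orientation: [-1.855, -2.535, 0.0]
contact_force: [0.7, 0.6, -0.2]
grip_width: 0.0855
gripper_force: 0.0
```

```bash
python3 - <<'E'
from h import *
o=r.get_obs();print(o['tcp_pos'],o['joints'].round(2));R=cv2.Rodrigues(o['orientation'])[0];print(R.round(3),o['clock'])
print('shift tool mm',R.T@(np.array([.495,.104,.055])-o['tcp_pos'])*1000)
E
```

```text
[0.4949978  0.10502631 0.24987057] [-0.83  0.21  0.58  1.98 -0.14  0.98  0.13]
[[-0.303  0.953 -0.   ]
 [ 0.953  0.303  0.   ]
 [ 0.    -0.    -1.   ]] 2.6
shift tool mm [ -1.02073113  -0.27004622 194.87041474]
```

Request:
{"method": "step_arm", "body": {"moves": [{"rx":0,"ry":0,"rz":0,"dx":-1,"dy":0,"dz":45,"gripper":1},{"rx":0,"ry":0,"rz":0,"dx":0,"dy":0,"dz":45,"gripper":1},{"rx":0,"ry":0,"rz":0,"dx":0,"dy":0,"dz":45,"gripper":1},{"rx":0,"ry":0,"rz":0,"dx":0,"dy":0,"dz":30,"gripper":1},{"rx":0,"ry":0,"rz":0,"dx":0,"dy":0,"dz":15,"gripper":1},{"rx":0,"ry":0,"rz":0,"dx":0,"dy":0,"dz":15,"gripper":1},{"rx":0,"ry":0,"rz":0,"dx":0,"dy":0,"dz":0,"gripper":-1},{"rx":0,"ry":0,"rz":0,"dx":0,"dy":0,"dz":0,"gripper":-1},{"rx":0,"ry":0,"rz":0,"dx":0,"dy":0,"dz":0,"gripper":-1},{"rx":0,"ry":0,"rz":0,"dx":0,"dy":0,"dz":0,"gripper":-1},{"rx":0,"ry":0,"rz":0,"dx":0,"dy":0,"dz":0,"gripper":-1},{"rx":0,"ry":0,"rz":0,"dx":0,"dy":0,"dz":0,"gripper":-1}], "grip_force": 30}}

```text
clock: 4.1
tcp_pos: [0.4954, 0.1056, 0.0557]
orientation: [1.855, 2.535, 0.002]
contact_force: [0.3, -0.5, 6.5]
grip_width: 0.0191
gripper_force: 34.7
```

Request:
{"method": "step_arm", "body": {"moves": [{"rx":0,"ry":0,"rz":0,"dx":0,"dy":15,"dz":0,"gripper":-1},{"rx":0,"ry":0,"rz":0,"dx":0,"dy":15,"dz":0,"gripper":-1},{"rx":0,"ry":0,"rz":0,"dx":0,"dy":15,"dz":0,"gripper":-1},{"rx":0,"ry":0,"rz":0,"dx":0,"dy":10,"dz":0,"gripper":-1},{"rx":0,"ry":0,"rz":0,"dx":0,"dy":7,"dz":0,"gripper":-1},{"rx":0,"ry":0,"rz":0,"dx":0,"dy":4,"dz":0,"gripper":-1},{"rx":0,"ry":0,"rz":0,"dx":0,"dy":3,"dz":0,"gripper":-1},{"rx":0,"ry":0,"rz":0,"dx":0,"dy":3,"dz":0,"gripper":-1}], "grip_force": 30}}

```text
clock: 5.1
tcp_pos: [0.5605, 0.126, 0.0556]
orientation: [-1.853, -2.53, 0.007]
contact_force: [-15.4, -3.6, 24.7]
grip_width: 0.0196
gripper_force: 37.4
```

Request:
{"method": "step_arm", "body": {"moves": [{"rx":0,"ry":0,"rz":0,"dx":0,"dy":2,"dz":-1,"gripper":-1},{"rx":0,"ry":0,"rz":0,"dx":0,"dy":0,"dz":0,"gripper":-1}], "grip_force": 30}}

```text
clock: 5.35
tcp_pos: [0.5605, 0.126, 0.0557]
orientation: [-1.852, -2.529, 0.011]
contact_force: [-14.1, -3.1, 15.7]
grip_width: 0.0198
gripper_force: 36.0
```

Request:
{"method": "step_arm", "body": {"moves": [{"rx":0,"ry":0,"rz":0,"dx":0,"dy":0,"dz":0,"gripper":1},{"rx":0,"ry":0,"rz":0,"dx":0,"dy":0,"dz":0,"gripper":1},{"rx":0,"ry":0,"rz":0,"dx":0,"dy":0,"dz":0,"gripper":1},{"rx":0,"ry":0,"rz":0,"dx":0,"dy":0,"dz":0,"gripper":1},{"rx":0,"ry":0,"rz":0,"dx":0,"dy":0,"dz":-40,"gripper":1},{"rx":0,"ry":0,"rz":0,"dx":0,"dy":0,"dz":-50,"gripper":1},{"rx":0,"ry":0,"rz":0,"dx":0,"dy":0,"dz":-50,"gripper":1},{"rx":0,"ry":0,"rz":0,"dx":0,"dy":0,"dz":0,"gripper":1}], "grip_force": 30}}

```text
clock: 6.35
tcp_pos: [0.5681, 0.1281, 0.2]
orientation: [1.853, 2.532, 0.011]
contact_force: [-0.3, 0.3, 0.8]
grip_width: 0.0853
gripper_force: 0.0
```

```bash
python3 - <<'E'
from h import *
o=r.get_obs();print(o['tcp_pos'],o['joints'].round(2));R=cv2.Rodrigues(o['orientation'])[0];print(R.round(3),o['clock'])
print('shift tool mm',R.T@(np.array([.5205,-.0498,.19])-o['tcp_pos'])*1000)
I=r.grab_frame('scene');cv2.imwrite('pics/s1.png',cv2.resize(I[150:300,240:420],None,fx=4,fy=4))
E
```

```text
[0.56808027 0.12810411 0.20000621] [-0.75  0.41  0.55  1.87 -0.27  0.93  0.23]
[[-0.302  0.953  0.007]
 [ 0.953  0.302  0.003]
 [ 0.001  0.008 -1.   ]] 6.35
shift tool mm [-155.19415308  -99.22408352    9.12325032]
```

View pics/s1.png

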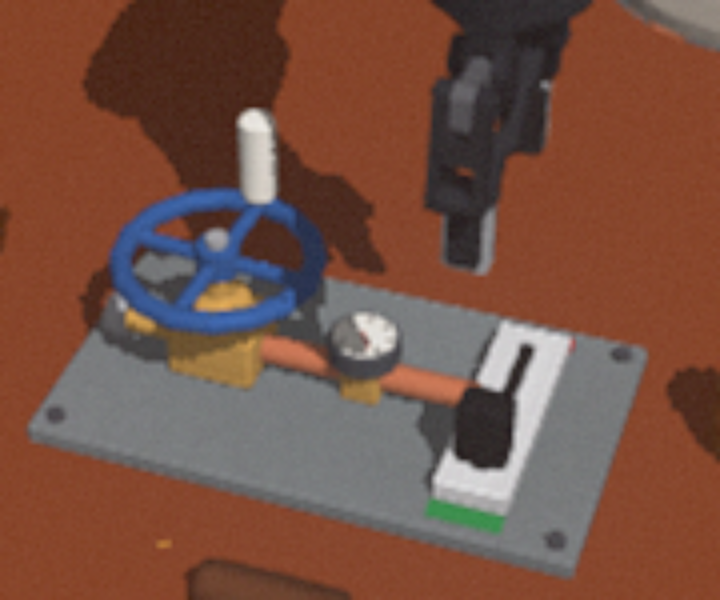

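The shut-off grip is at the green end, at crop pixel (485,430). The white handle is unmoved at (257,155). Next I'll go to the handle and grip it.

Request:
{"method": "step_arm", "body": {"moves": [{"rx":0,"ry":0,"rz":0,"dx":-31,"dy":-20,"dz":0,"gripper":1},{"rx":0,"ry":0,"rz":0,"dx":-31,"dy":-20,"dz":0,"gripper":1},{"rx":0,"ry":0,"rz":0,"dx":-31,"dy":-20,"dz":0,"gripper":1},{"rx":0,"ry":0,"rz":0,"dx":-31,"dy":-20,"dz":0,"gripper":1},{"rx":0,"ry":0,"rz":0,"dx":-31,"dy":-19,"dz":0,"gripper":1},{"rx":0,"ry":0,"rz":0,"dx":0,"dy":0,"dz":40,"gripper":1},{"rx":-0.4,"ry":0,"rz":0,"dx":0,"dy":0,"dz":25,"gripper":1},{"rx":0,"ry":0,"rz":0,"dx":0,"dy":0,"dz":15,"gripper":1},{"rx":0,"ry":0,"rz":0,"dx":0,"dy":0,"dz":0,"gripper":-1},{"rx":0,"ry":0,"rz":0,"dx":0,"dy":0,"dz":0,"gripper":-1},{"rx":0,"ry":0,"rz":0,"dx":0,"dy":0,"dz":0,"gripper":-1},{"rx":0,"ry":0,"rz":0,"dx":0,"dy":0,"dz":0,"gripper":-1},{"rx":0,"ry":0,"rz":0,"dx":0,"dy":0,"dz":0,"gripper":-1},{"rx":0,"ry":0,"rz":0,"dx":0,"dy":0,"dz":0,"gripper":-1}], "grip_force": 40}}

```text
clock: 8.15
tcp_pos: [0.5188, -0.0497, 0.1168]
orientation: [1.852, 2.531, 0.011]
contact_force: [-0.1, 0.5, 5.5]
grip_width: 0.0189
gripper_force: 38.9
```

```bash
cat > st.py <<'E'
from h import *
import sys
o=r.get_obs();R=cv2.Rodrigues(o['orientation'])[0]
c=np.array([.571,-.0386]);d=o['tcp_pos'][:2]-c
print('clk',o['clock'],'tcp',o['tcp_pos'].round(4),'J',o['joints'].round(2),'F',o['contact_force'].round(1),'M',o['moment'].round(2),'w',o['grip_width'].round(4),o['gripper_force'])
print('tool yaw',np.degrees(np.arctan2(R[1,1],R[0,1])).round(2),'tilt',R[2].round(3),'rad',np.hypot(*d).round(4),'board ang',(np.degrees(np.arctan2(d[1],d[0]))-17.5)%360)
E
python3 st.py
```

```text
Traceback (most recent call last):
  File "st.py", line 5, in <module>
    print('clk',o['clock'],'tcp',o['tcp_pos'].round(4),'J',o['joints'].round(2),'F',o['contact_force'].round(1),'M',o['moment'].round(2),'w',o['grip_width'].round(4),o['gripper_force'])
                                                                                                                                             ^^^^^^^^^^^^^^^^^^^^^
AttributeError: 'float' object has no attribute 'round'
```

Request:
{"method": "step_arm", "body": {"moves": [{"rx":0,"ry":0,"rz":0,"dx":15.7,"dy":4.2,"dz":0,"gripper":-1},{"rx":0,"ry":0,"rz":0,"dx":13.6,"dy":8.9,"dz":0,"gripper":-1},{"rx":0,"ry":0,"rz":0,"dx":10.2,"dy":12.6,"dz":0,"gripper":-1},{"rx":0,"ry":0,"rz":0,"dx":5.8,"dy":15.2,"dz":0,"gripper":-1},{"rx":0,"ry":0,"rz":0,"dx":0.8,"dy":16.3,"dz":0,"gripper":-1},{"rx":0,"ry":0,"rz":0,"dx":-4.2,"dy":15.7,"dz":0,"gripper":-1},{"rx":0,"ry":0,"rz":0,"dx":-8.9,"dy":13.6,"dz":0,"gripper":-1},{"rx":0,"ry":0,"rz":0,"dx":-12.6,"dy":10.2,"dz":0,"gripper":-1},{"rx":0,"ry":0,"rz":0,"dx":-15.2,"dy":5.8,"dz":0,"gripper":-1},{"rx":0,"ry":0,"rz":0,"dx":-16.3,"dy":0.8,"dz":0,"gripper":-1},{"rx":0,"ry":0,"rz":0,"dx":0,"dy":0,"dz":0,"gripper":-1}], "grip_force": 40}}

```text
clock: 9.52
tcp_pos: [0.6194, -0.0232, 0.1168]
orientation: [-1.848, -2.536, -0.017]
contact_force: [-4.8, 17.8, 11.3]
grip_width: 0.0188
gripper_force: 40.4
```

```bash
sed -i "s/o\['grip_width'\].round(4)/o['grip_width']/" st.py; python3 st.py
```

```text
clk 9.525 tcp [ 0.6194 -0.0232  0.1168] J [-0.42  0.58  0.5   1.83 -0.39  0.82  0.59] F [-4.8 17.8 11.3] M [3.4  1.13 0.07] w 0.018812768419599616 40.38711726665497
tool yaw 17.82 tilt [ 0.01   0.007 -1.   ] rad 0.0507 board ang 0.1129661430159743
```

Request:
{"method": "step_arm", "body": {"moves": [{"rx":0,"ry":0,"rz":0,"dx":-3,"dy":0,"dz":0,"gripper":-1},{"rx":0,"ry":0,"rz":0,"dx":0,"dy":0,"dz":0,"gripper":-1}], "grip_force": 40}}

```text
clock: 9.78
tcp_pos: [0.6194, -0.0234, 0.1167]
orientation: [-1.843, -2.536, -0.019]
contact_force: [-9.1, 23.4, 13.8]
grip_width: 0.0191
gripper_force: 40.5
```

```bash
python3 st.py
```

```text
clk 9.775 tcp [ 0.6194 -0.0234  0.1167] J [-0.42  0.59  0.5   1.83 -0.39  0.82  0.59] F [-9.1 23.4 13.8] M [4.47 1.76 0.06] w 0.019085409045176766 40.50279378890991
tool yaw 17.96 tilt [ 0.012  0.006 -1.   ] rad 0.0508 board ang 359.910119436306
```

Request:
{"method": "step_arm", "body": {"moves": [{"rx":0,"ry":0,"rz":0,"dx":8,"dy":0,"dz":0,"gripper":-1},{"rx":0,"ry":0,"rz":0,"dx":0,"dy":0,"dz":0,"gripper":-1}], "grip_force": 40}}

```text
clock: 10.02
tcp_pos: [0.6191, -0.0229, 0.1169]
orientation: [1.851, 2.533, 0.013]
contact_force: [1.2, 9.1, 2.5]
grip_width: 0.0189
gripper_force: 39.4
```

```bash
python3 st.py
```

```text
clk 10.025 tcp [ 0.6191 -0.0229  0.1169] J [-0.43  0.58  0.51  1.84 -0.38  0.81  0.58] F [1.2 9.1 2.5] M [ 1.5  -0.31  0.03] w 0.018896852906979875 39.42357838153839
tool yaw 17.7 tilt [ 0.001  0.009 -1.   ] rad 0.0506 board ang 0.5799742662656939
```

Request:
{"method": "step_arm", "body": {"moves": [{"rx":0,"ry":0,"rz":0,"dx":16.1,"dy":-2.5,"dz":0,"gripper":-1},{"rx":0,"ry":0,"rz":0,"dx":14.5,"dy":-7.4,"dz":0,"gripper":-1},{"rx":0,"ry":0,"rz":0,"dx":11.5,"dy":-11.5,"dz":0,"gripper":-1},{"rx":0,"ry":0,"rz":0,"dx":7.4,"dy":-14.5,"dz":0,"gripper":-1},{"rx":0,"ry":0,"rz":0,"dx":2.5,"dy":-16.1,"dz":0,"gripper":-1},{"rx":0,"ry":0,"rz":0,"dx":-2.5,"dy":-16.1,"dz":0,"gripper":-1},{"rx":0,"ry":0,"rz":0,"dx":-7.4,"dy":-14.5,"dz":0,"gripper":-1},{"rx":0,"ry":0,"rz":0,"dx":-11.5,"dy":-11.5,"dz":0,"gripper":-1},{"rx":0,"ry":0,"rz":0,"dx":-14.5,"dy":-7.4,"dz":0,"gripper":-1},{"rx":0,"ry":0,"rz":0,"dx":-16.1,"dy":-2.5,"dz":0,"gripper":-1}], "grip_force": 40}}

```text
clock: 11.28
tcp_pos: [0.5209, -0.0574, 0.1169]
orientation: [1.852, 2.528, 0.012]
contact_force: [8.7, 6.1, -0.1]
grip_width: 0.0192
gripper_force: 40.9
```

```bash
python3 st.py
```

```text
clk 11.275 tcp [ 0.5209 -0.0574  0.1169] J [-0.43  0.45  0.53  2.06 -0.35  0.7   0.63] F [ 8.7  6.1 -0.1] M [ 1.14 -1.8   0.03] w 0.01923554523087576 40.90633749961853
tool yaw 17.56 tilt [-0.001  0.011 -1.   ] rad 0.0535 board ang 183.02629473306243
```

Request:
{"method": "step_arm", "body": {"moves": [{"rx":0,"ry":0,"rz":0,"dx":-16.1,"dy":2.5,"dz":0,"gripper":-1},{"rx":0,"ry":0,"rz":0,"dx":-14.5,"dy":7.4,"dz":0,"gripper":-1},{"rx":0,"ry":0,"rz":0,"dx":-11.5,"dy":11.5,"dz":0,"gripper":-1},{"rx":0,"ry":0,"rz":0,"dx":-7.4,"dy":14.5,"dz":0,"gripper":-1},{"rx":0,"ry":0,"rz":0,"dx":-2.5,"dy":16.1,"dz":0,"gripper":-1},{"rx":0,"ry":0,"rz":0,"dx":2.5,"dy":16.1,"dz":0,"gripper":-1},{"rx":0,"ry":0,"rz":0,"dx":7.4,"dy":14.5,"dz":0,"gripper":-1},{"rx":0,"ry":0,"rz":0,"dx":11.5,"dy":11.5,"dz":0,"gripper":-1},{"rx":0,"ry":0,"rz":0,"dx":14.5,"dy":7.4,"dz":0,"gripper":-1},{"rx":0,"ry":0,"rz":0,"dx":16.1,"dy":2.5,"dz":0,"gripper":-1}], "grip_force": 40}}

```text
clock: 12.52
tcp_pos: [0.6201, -0.0265, 0.1169]
orientation: [1.853, 2.526, 0.009]
contact_force: [4.6, -2.3, 0.1]
grip_width: 0.0191
gripper_force: 40.9
```

```bash
python3 st.py
```

```text
clk 12.525 tcp [ 0.6201 -0.0265  0.1169] J [-0.43  0.59  0.52  1.84 -0.39  0.81  0.58] F [ 4.6 -2.3  0.1] M [-0.76 -0.6   0.03] w 0.019112093705700172 40.928614139556885
tool yaw 17.49 tilt [-0.004  0.01  -1.   ] rad 0.0506 board ang 356.31328543867045
```

Request:
{"method": "step_arm", "body": {"moves": [{"rx":0,"ry":0,"rz":0,"dx":17.5,"dy":-3.5,"dz":0,"gripper":-1},{"rx":0,"ry":0,"rz":0,"dx":14.5,"dy":-7.4,"dz":0,"gripper":-1},{"rx":0,"ry":0,"rz":0,"dx":11.5,"dy":-11.5,"dz":0,"gripper":-1},{"rx":0,"ry":0,"rz":0,"dx":7.4,"dy":-14.5,"dz":0,"gripper":-1},{"rx":0,"ry":0,"rz":0,"dx":2.5,"dy":-16.1,"dz":0,"gripper":-1},{"rx":0,"ry":0,"rz":0,"dx":-2.5,"dy":-16.1,"dz":0,"gripper":-1},{"rx":0,"ry":0,"rz":0,"dx":-7.4,"dy":-14.5,"dz":0,"gripper":-1},{"rx":0,"ry":0,"rz":0,"dx":-11.5,"dy":-11.5,"dz":0,"gripper":-1},{"rx":0,"ry":0,"rz":0,"dx":-14.5,"dy":-7.4,"dz":0,"gripper":-1},{"rx":0,"ry":0,"rz":0,"dx":-16.1,"dy":-2.5,"dz":0,"gripper":-1},{"rx":0,"ry":0,"rz":0,"dx":-16.1,"dy":2.5,"dz":0,"gripper":-1},{"rx":0,"ry":0,"rz":0,"dx":-14.5,"dy":7.4,"dz":0,"gripper":-1},{"rx":0,"ry":0,"rz":0,"dx":-11.5,"dy":11.5,"dz":0,"gripper":-1},{"rx":0,"ry":0,"rz":0,"dx":-7.4,"dy":14.5,"dz":0,"gripper":-1},{"rx":0,"ry":0,"rz":0,"dx":-2.5,"dy":16.1,"dz":0,"gripper":-1},{"rx":0,"ry":0,"rz":0,"dx":2.5,"dy":16.1,"dz":0,"gripper":-1},{"rx":0,"ry":0,"rz":0,"dx":7.4,"dy":14.5,"dz":0,"gripper":-1},{"rx":0,"ry":0,"rz":0,"dx":11.5,"dy":11.5,"dz":0,"gripper":-1},{"rx":0,"ry":0,"rz":0,"dx":14.5,"dy":7.4,"dz":0,"gripper":-1},{"rx":0,"ry":0,"rz":0,"dx":16.1,"dy":2.5,"dz":0,"gripper":-1}], "grip_force": 40}}

```text
clock: 15.02
tcp_pos: [0.6196, -0.025, 0.117]
orientation: [1.851, 2.526, 0.011]
contact_force: [7.5, -1.6, -1.0]
grip_width: 0.0191
gripper_force: 40.8
```

```bash
python3 st.py
```

```text
clk 15.025 tcp [ 0.6196 -0.025   0.117 ] J [-0.44  0.58  0.52  1.84 -0.39  0.81  0.58] F [ 7.5 -1.6 -1. ] M [-0.5  -1.29  0.02] w 0.019090489344745283 40.80663979053497
tool yaw 17.53 tilt [-0.004  0.012 -1.   ] rad 0.0505 board ang 358.11732325791655
```

Request:
{"method": "step_arm", "body": {"moves": [{"rx":0,"ry":0,"rz":0,"dx":2,"dy":-1,"dz":0,"gripper":-1},{"rx":0,"ry":0,"rz":0,"dx":0,"dy":0,"dz":0,"gripper":-1},{"rx":0,"ry":0,"rz":0,"dx":0,"dy":0,"dz":0,"gripper":-1},{"rx":0,"ry":0,"rz":0,"dx":0,"dy":0,"dz":0,"gripper":-1}], "grip_force": 40}}

```text
clock: 15.52
tcp_pos: [0.6182, -0.0207, 0.117]
orientation: [1.849, 2.53, 0.015]
contact_force: [9.4, 3.4, -2.1]
grip_width: 0.019
gripper_force: 40.6
```

```bash
python3 st.py; python3 - <<'E'
from h import *
I=r.grab_frame('scene');T=r.grab_frame('top')
c,s,l=blob(masks(I)['white'],(270,195,305,225));print('white',c,s,plane('scene',c,.1))
g=plane('scene',(c[0],s[1]+s[3]),.089);print(g,(np.degrees(np.arctan2(g[1]+.0386,g[0]-.571))-17.5))
cv2.imwrite('pics/s2.png',np.hstack([cv2.resize(I[150:300,240:420],None,fx=2.2,fy=2.2),cv2.resize(T[190:340,225:405],None,fx=2.2,fy=2.2)]))
E
```

```text
clk 15.525 tcp [ 0.6182 -0.0207  0.117 ] J [-0.44  0.58  0.52  1.84 -0.39  0.81  0.58] F [ 9.4  3.4 -2.1] M [ 0.57 -1.91 -0.01] w 0.019024257313211522 40.57234168052673
tool yaw 17.68 tilt [-0.001  0.012 -1.   ] rad 0.0505 board ang 3.3382010889162466Traceback (most recent call last):
  File "<stdin>", line 3, in <module>
  File "h.py", line 16, in blob
    i=1+np.argmax(s[1:,4]);return c[i],s[i],l==i
        ~~~~~~~~~^^^^^^^^^
    return _wrapfunc(a, 'argmax', axis=axis, out=out, **kwds)
    return bound(*args, **kwds)
ValueError: attempt to get argmax of an empty sequence
```

Request:
{"method": "step_arm", "body": {"moves": [{"rx":0,"ry":0,"rz":0,"dx":-2.5,"dy":-1,"dz":0,"gripper":-1},{"rx":0,"ry":0,"rz":0,"dx":0,"dy":0,"dz":0,"gripper":-1},{"rx":0,"ry":0,"rz":0,"dx":0,"dy":0,"dz":0,"gripper":-1},{"rx":0,"ry":0,"rz":0,"dx":0,"dy":0,"dz":0,"gripper":-1}], "grip_force": 40}}

```text
clock: 16.12
tcp_pos: [0.6188, -0.0227, 0.1171]
orientation: [1.848, 2.53, 0.017]
contact_force: [12.5, 4.5, -4.9]
grip_width: 0.019
gripper_force: 40.6
```

```bash
python3 st.py; python3 - <<'E'
from h import *
I=r.grab_frame('scene');T=r.grab_frame('top')
cv2.imwrite('pics/s2.png',np.hstack([cv2.resize(I[150:300,240:420],None,fx=2.2,fy=3.5,interpolation=2),cv2.resize(T[190:340,225:405],None,fx=2.2,fy=3.5,interpolation=2)]))
E
```

```text
clk 16.125 tcp [ 0.6188 -0.0227  0.1171] J [-0.44  0.58  0.52  1.84 -0.39  0.81  0.59] F [12.5  4.5 -4.9] M [ 0.81 -2.36 -0.04] w 0.019020764768015393 40.58263421058655
tool yaw 17.72 tilt [-0.001  0.014 -1.   ] rad 0.0503 board ang 0.9559165071645026
```

View pics/s2.png

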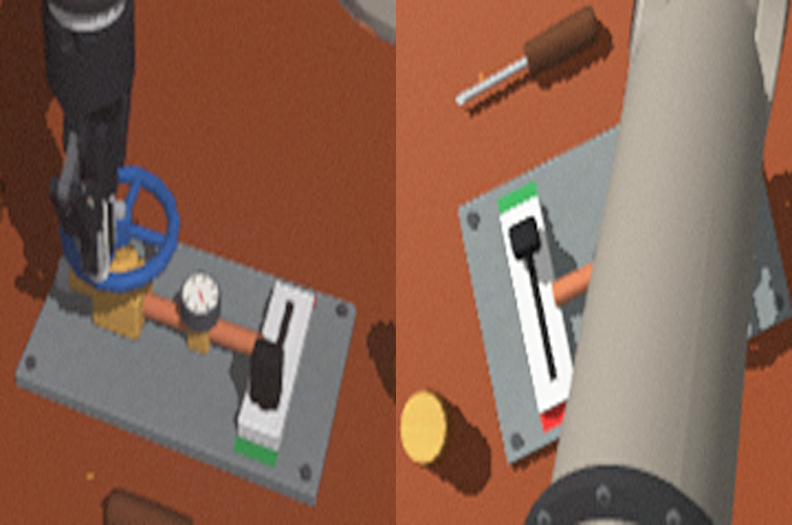

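The gripper holds the handle at the board's +x side, at (100,240) in the left half. The grip is still at the green end, at (265,370). The jar and screwdriver are undisturbed. Handing in.

```bash
python3 -c "
from bench import r
print(r.hand_in())"
```

```text
the job is handed in; nothing more can be done
None
```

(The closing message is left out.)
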